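# Snap the visitors' dry box shut at the boot-rental stand

### The job

Visitors have left their phone and keys in the small square dry box on the boot-rental bench. Shut its lid and press it down against the rubber gasket until the clip snaps over the front edge and the lid stays shut by itself, pressing firmly but without brute force so that the plastic does not crack; leave the wide dry box's lid standing open as it is, to air.

Things in the scene. Friction and masses are not known exactly. Their poses are not given: they have to be found in the camera images.
- small_box: Small square dry box, grey plastic, 170 x 170 mm, 112 high, cracks over 70 N, fixed on a wooden block 10 to 80 mm high (the wide box, likewise, is 170 deep, 260 wide; a round pail is third). Origin: centre of the box's underside, z up. Lid hinge line: parallel to y, 85 mm from the centre on the +x side, 112 above origin. Front (-x): black sprung clip, 40 wide, 12-17 off the wall, top 136 up.
- small_lid (a joint): Small lid angle, rad: 0 = down on a hard stop, grows as it lifts; starts 0.45 to 0.9. Hinge stiff (0.2 N m): stays where left. From 0.055 down, the sprung gasket at the front rim and the clip resist: up to about 10 to 15 N at small_lid_press. The clip catches at about 0.01 and holds the lid at 0.00 to 0.02; else the gasket lifts it back to about 0.055. The first knock can trip a force stop.
- small_lid_press (a point): Where to press the small box's lid: on its outer face, mid-width, 137 mm from the hinge line and 35 mm from the front edge. The lid is a flat grey plate, 172 mm from hinge to front, 174 wide, 12 thick; its underside's plane holds the hinge line. z: outward normal of the outer face; -x: towards the front edge. With the lid shut it is 124 mm above small_box's origin.
- wide_lid_press (a point): The same point on the lid of the wide dry box (lid 172 x 264 mm, also ajar, at 0.6 to 1.0 rad on a stiff hinge): mid-width, 137 mm from its hinge. This lid is to be left as it is.

How it is judged:
By the outcome, as a careful person would: the job done as asked, in the order asked, and still so for the second after the job is handed in, with the robot touching nothing.
It also fails if it takes over 32 s, if anything falls off the work surface, if the arm or the gripper's body presses on something with over 40 N, if the wrist force passes 120 N, or if a joint passes its speed limit or range.

### The arm

A 6-joint arm with a two-finger parallel gripper is mounted at the origin on the work surface. World frame = base frame: x ahead of the robot, y to its left, z up, the work surface at z = 0. Lengths are in m, angles in degrees, forces in N, time in s.
With the tool pointing down it reaches from about 0.4 to 0.825 m from the base axis. Payload 7 kg.
Tool frame: the origin (TCP) lies midway between the tips of the shut fingers; the grasp point (between the pads) lies 19 mm behind it; z points along the fingers, y is the line along which they close (so a half turn about z gives the same grasp; the last joint's range is limited). The gripper opens to 88 mm and grips with 3 to 60 N. Pads are 19 mm wide; open, the fingers measure 130 mm over their backs; the gripper's body (78 mm by 193 mm) begins 47 mm behind the grasp point.
Start: joints at [-57.347, 20.546, 0.682, 0, -70.136, -16.507], TCP at [0.188, -0.648, 0.227] pointing down, gripper open.
Joint ranges: [-176.03, 176.03], [-82.01, 121.73], [-58.28, 71.71], [-173.87, 95.51], [-174.79, -0.11], [-173.66, 173.66]. Speed limits (degrees/s): [136.94, 136.94, 172.46, 180, 180, 180].

### API

Orientations are given as [roll, pitch, yaw] about the fixed x, y, z axes, in that order (R = Rz(yaw) Ry(pitch) Rx(roll)).
In Python, from plant import ctrl gives the robot as it stands.
- The arm moves only by the tool arm_command, never from a script. Its argument "steps" is a list of rows, each an object with "translation": the shift along the tool's x, y, z in mm, a list of three; "rotation": the turn, a rotation vector about the tool's x, y, z in units of 5 degrees (1.0 is 5 degrees), a list of three; "claw": the finger opening in mm, from 0 to 87.6. In form: [{"translation": [x, y, z], "rotation": [rx, ry, rz], "claw": claw}, ...]. A call has 1 to 5 rows; each row is the pose to reach, as a shift and turn from the pose commanded when the call began, along the tool's axes at that moment; what a row does not reach only later rows make up. A row lasts 1/10 s, in which the tool goes at most 50 mm and 8.59 degrees, less where a joint would pass 70% of its speed; a pose out of reach is approached as far as the arm can. A call with a gripper value outside its range is refused whole. The fingers move at their own pace and stop on an object; the grip force is fixed at half the most. Time passes only in rows, so rows that repeat a pose let the fingers close. It gives the time, the measured TCP pose, the force, the opening and the grip force at its end, in the units of the state.
- ctrl.get_obs(): the state, without advancing time (a new reading comes with each control period).
- ctrl.snapshot(name): name is "side" or "top" or "wrist"; returns (picture, depth): 400x640x3 uint8, red, green, blue; 400x640 float32, m along the optical axis (not along the pixel's ray), 0 where there is no reading.
- ctrl.calibration(name): a dict with "vertical_fov" (degrees; the focal length in pixels is half the picture's height over the tangent of half this angle, whatever the lens; pixels are square), "cx", "cy" (the principal point, pixels), "k1" (the pictures are not rectified: a ray, as slopes to the right and down, at radius r is drawn at 1 + k1 r^2 times it, then the intrinsics apply), "rvec" (rotation vector, rad) and "tvec" (3), from world to camera coordinates, as OpenCV has them; the wrist camera has in their place "hand_eye" (4x4, takes a point from camera to tool coordinates, whose origin is the TCP and whose axes are the flange's). Camera axes: x right, y down, z forward; pixel columns grow to the right and rows downward; lengths in m; the calibration is good to about 2 mm. A picture is of the moment at which its call begins: read the wrist's pose just before it. calibration takes no time and is no camera call.
- ctrl.close_job(): hands the job in; it is judged then, once.
The state is a dict: "clock": time; "joint_pos": joint angles; "qvel": joint speeds; "tau": joint torques, N m; "tool_pos": TCP position; "orientation": TCP orientation; "force": force on the tool from outside, world axes, zero at the start; "moment": the same for the moment, N m; "opening": finger opening in m; "gripper_force": force on a finger pad.
Only numpy, scipy, OpenCV 4.12 (cv2) and the standard library are available. Lean on these libraries where they do the work, as an engineer would, in place of code of your own. Each camera call takes 0.05 s, during which the arm holds its last target. There are 200 camera calls.

## Working session

There is one attempt and no reset: what is moved stays moved. The work goes in short steps, Python scripts to look and compute and a tool call to move; the robot and the scene stay as the last step left them, time stands still between calls to the robot, and variables do not carry over. Pictures are saved under pics/ and viewed, at most 10 in all, crops included, and the job is handed in when it is done.

Besides the shell and the picture viewer there is one more tool, called after "Emit:" as name([rows], argument=value, ...), one row to a line, values as JSON. arm_command: Moves the arm, as the interface text tells. Its arguments: {"type":"object","properties":{"steps":{"type":"array"}},"required":["steps"]}

```bash
mkdir -p pics
cat > h.py <<'E'
import numpy as np, cv2
from plant import ctrl
from scipy.spatial.transform import Rotation as R
def cloud(name):
    o=ctrl.get_obs(); p,d=ctrl.snapshot(name); c=ctrl.calibration(name)
    f=200/np.tan(np.radians(c["vertical_fov"])/2)
    K=np.array([[f,0,c["cx"]],[0,f,c["cy"]],[0,0,1.]])
    v,u=np.mgrid[:400,:640]
    s=cv2.undistortPoints(np.stack([u,v],-1).reshape(-1,1,2).astype(float),K,np.array([c["k1"],0,0,0.])).reshape(400,640,2)
    P=np.concatenate([s,np.ones((400,640,1))],-1)*d[...,None]
    if "rvec" in c:
        M=cv2.Rodrigues(np.array(c["rvec"],float))[0]; P=(P-np.ravel(c["tvec"]))@M
    else:
        H=np.array(c["hand_eye"]); P=P@H[:3,:3].T+H[:3,3]
        P=P@R.from_euler('xyz',o["orientation"],degrees=True).as_matrix().T+o["tool_pos"]
    P[d==0]=np.nan
    return p,P
E
python3 - <<'E'
from h import *
a=[]
for n in("top","side"):
    p,P=cloud(n); np.savez(n,p=p,P=P); cv2.imwrite(f"pics/{n}0.png",p[...,::-1])
print(ctrl.get_obs())
E
```

```text
{'clock': 0.1, 'joint_pos': array([-5.73482288e+01,  2.05882310e+01,  6.40184402e-01, -1.60622765e-02,
       -7.01337648e+01, -1.65072380e+01]), 'qvel': array([-0.00498422, -0.02745302,  0.10287406,  0.08752592,  0.0279888 ,
        0.00092867]), 'tau': array([-2.32974475e-03, -5.84161341e+01,  2.93750310e+01,  7.01576516e+00,
        1.01358601e-02, -3.58158593e-05]), 'tool_pos': array([ 0.18755294, -0.64799403,  0.22572029]), 'orientation': array([ 1.79917270e+02, -8.76953118e-03, -1.63860930e+02]), 'force': array([-0.24448247, -0.11973144, -0.00575636]), 'moment': array([-0.01357167,  0.00110826,  0.05484173]), 'gripper_force': 0.0, 'opening': 0.08760151004371915}
```

View pics/top0.png

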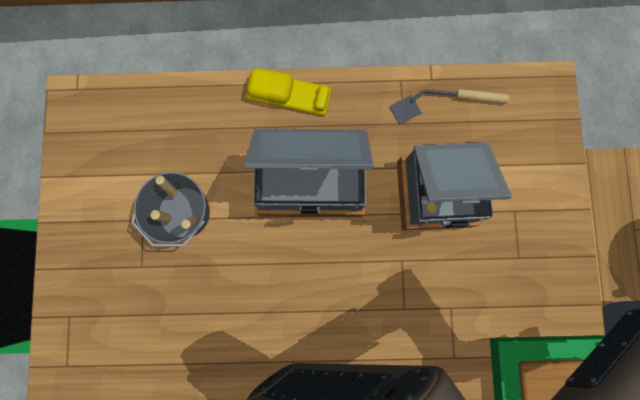

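View pics/side0.png

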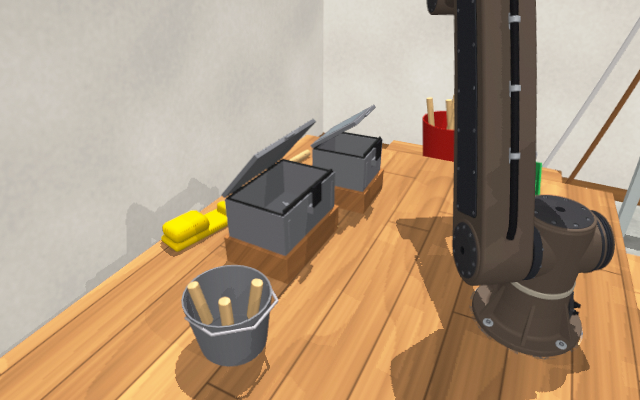

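Top view: the small box is at about (450,185), with its lid quad at (415,147), (490,143), (508,193), (430,200) and the clip at (455,222). The wide box is left of it at (310,170), and the pail is at (170,210). The side view confirms both lids are open, with the hinges away from the robot.

Run:
```python
from h import *
P=np.load("top.npz")["P"]
for q in([(418,150),(486,147),(502,190),(432,196)],[(252,134),(366,134),(368,162),(252,162)]):
    m=np.zeros((400,640),np.uint8); cv2.fillPoly(m,[np.array(q)],1)
    X=P[m>0]; X=X[~np.isnan(X[:,0])]
    c=np.median(X,0)
    for _ in range(4):
        n=np.linalg.svd(X-c,full_matrices=False)[2][2]; n*=np.sign(n[2]); r=(X-c)@n; X=X[abs(r)<.006]; c=X.mean(0)
    g=n.copy(); g[2]=0; 
    print("c",c,"n",n,"tilt",np.arccos(n[2]),"az",np.degrees(np.arctan2(-n[1],-n[0])),len(X),r.std())
    # lid points: connected near plane
    m2=cv2.dilate(m,np.ones((15,15)))>0
    Y=P[m2&(abs((P-c)@n)<.005)]; 
    t=-np.array([n[0],n[1],0])/np.hypot(n[0],n[1]); 
    up=t*0+np.cross(n,np.cross(t,n)); up/=np.linalg.norm(up); y=np.cross(n,up)
    for a in(up,y): s=(Y-c)@a; print(a,np.percentile(s,[0,.5,99.5,100]))
for uv in [(455,218),(455,222),(455,226),(425,205),(408,190),(440,222),(470,222),(488,215),(425,222),(415,222),(412,150)]: print(uv,P[uv[1],uv[0]])
```

```text
c [ 0.5944606  -0.32586743  0.24668338] n [0.56923761 0.01363535 0.82205999] tilt 0.6057768813841782 az -178.62781580372587 3232 0.0013654624782354725
[-0.82182425 -0.01968574  0.56940089] [-0.09744556 -0.09163732  0.08012311  0.0859633 ]
[ 0.02394684 -0.99971323  0.        ] [-0.08391851 -0.08276925  0.08957241  0.09175261]
c [0.64785639 0.00175313 0.2750802 ] n [ 0.75788684 -0.02461315  0.65192157] tilt 0.8606805498651561 az 178.13991455456107 3349 0.0008834879435803839
[-0.65157805  0.02116067  0.7582864 ] [-0.10246568 -0.09958208  0.07187288  0.07765898]
[-0.03245891 -0.99947307  0.        ] [-0.13308946 -0.13054759  0.12951892  0.13117135]
(455, 218) [ 0.49621764 -0.33055446  0.17661816]
(455, 222) [ 0.48505278 -0.32229844  0.20224062]
(455, 226) [ 0.47684767 -0.32532824  0.18992477]
(425, 205) [ 0.53883342 -0.2853981   0.08220414]
(408, 190) [ 0.5791695  -0.24593601  0.07577282]
(440, 222) [ 0.49382955 -0.31652829  0.09683013]
(470, 222) [ 0.49273307 -0.39411966  0.0864601 ]
(488, 215) [ 0.49998869 -0.40187831  0.19106065]
(425, 222) [ 0.48991852 -0.26451768  0.1605    ]
(415, 222) [ 0.49288593 -0.24771875  0.12939399]
(412, 150) [ 0.70063368 -0.27786957  0.0018943 ]
```

Emit:
arm_command([
  {"translation":[0,0,-50],"rotation":[0,0,0],"claw":0},
  {"translation":[0,0,-100],"rotation":[0,0,0],"claw":0},
  {"translation":[0,0,-150],"rotation":[0,0,1.2],"claw":0},
  {"translation":[0,0,-150],"rotation":[0,0,2.4],"claw":0},
  {"translation":[0,0,-150],"rotation":[0,0,3.23],"claw":0},
])

```text
clock: 0.6
tool_pos: [0.188, -0.6487, 0.3784]
orientation: [-179.9, 0.1, 179.8]
force: [-0.4, -0.4, -1.9]
opening: 0.0534
gripper_force: 0.0
```

Run:
```python
from h import *
P=np.load("side.npz")["P"]
for uv in[(440,130),(430,100),(450,103)]: print(P[uv[1],uv[0]])
o=ctrl.get_obs(); print(o["clock"],o["tool_pos"],o["orientation"],o["joint_pos"])
```

```text
[ 0.42218245 -1.06011543  0.00115603]
[ 0.51166399 -1.19973864  0.09119237]
[ 0.41621906 -1.19926087  0.0903115 ]
0.6 [ 0.18795251 -0.64869014  0.37839186] [-1.79854957e+02  1.04928870e-01  1.79760436e+02] [-5.73483281e+01  1.77152566e+01  1.58103867e+01 -9.34988812e-03
 -8.79163558e+01 -3.28910435e+01]
```

Emit:
arm_command([
  {"translation":[-36,31,0],"rotation":[0,0,0],"claw":0},
  {"translation":[-72,62,0],"rotation":[0,0,0],"claw":0},
  {"translation":[-108,93,0],"rotation":[0,0,0],"claw":0},
  {"translation":[-144,124,0],"rotation":[0,0,0],"claw":0},
  {"translation":[-180,155,0],"rotation":[0,0,0],"claw":0},
])

```text
clock: 1.1
tool_pos: [0.3687, -0.4918, 0.3763]
orientation: [180.0, -0.0, 180.0]
force: [0.7, -1.0, -1.0]
opening: 0.0131
gripper_force: 0.0
```

Emit:
arm_command([
  {"translation":[-36,31,0],"rotation":[0,0,0],"claw":0},
  {"translation":[-72,62,0],"rotation":[0,0,0],"claw":0},
  {"translation":[-108,93,0],"rotation":[0,0,0],"claw":0},
  {"translation":[-144,124,0],"rotation":[0,0,0],"claw":0},
  {"translation":[-180,160,0],"rotation":[0,0,0],"claw":0},
])

```text
clock: 1.6
tool_pos: [0.5482, -0.3326, 0.3761]
orientation: [180.0, -0.0, 180.0]
force: [0.9, -0.3, 0.3]
opening: 0.0007
gripper_force: 0.0
```

Run:
```python
from h import *
o=ctrl.get_obs(); print(o["clock"],o["tool_pos"],o["orientation"],o["force"])
p,P=cloud("wrist"); np.savez("wrist",p=p,P=P); cv2.imwrite("pics/w0.png",p[...,::-1])
n=np.array([.5692,.0136,.822]);c=np.array([.5945,-.3259,.2467])
m=(abs((P-c)@n)<.006)&(P[...,2]>.18)&(np.hypot(P[...,0]-.59,P[...,1]+.326)<.13)
X=P[m]; c=X.mean(0)
for _ in range(4):
    n=np.linalg.svd(X-c,full_matrices=False)[2][2]; n*=np.sign(n[2]); X=X[abs((X-c)@n)<.004]; c=X.mean(0)
up=np.cross(n,np.cross([-1,0,0],n)); up/=np.linalg.norm(up); y=np.cross(n,up)
q=np.c_[(X-c)@up,(X-c)@y].astype(np.float32)
print("c",c,"n",n,np.arccos(n[2]),len(X)); r=cv2.minAreaRect(q*1000); print(r)
b=cv2.boxPoints(r)/1000; print(c+b[:,:1]*up+b[:,1:]*y)
```

```text
1.6 [ 0.54818541 -0.33256959  0.37614736] [ 1.79984772e+02 -3.46514951e-02  1.79984584e+02] [ 0.91543489 -0.33922606  0.31087217]
c [ 0.56068564 -0.32953358  0.26863634] n [0.55689654 0.01270719 0.83048466] 0.5908191403827401 10993
((-43.766212463378906, -0.6022872924804688), (175.865478515625, 172.79776000976562), 1.909307837486267)
[[ 0.67242276 -0.413489    0.19499358]
 [ 0.66764095 -0.24075833  0.19555717]
 [ 0.52165136 -0.2451195   0.29351987]
 [ 0.52643317 -0.41785017  0.29295627]]
```

View pics/w0.png

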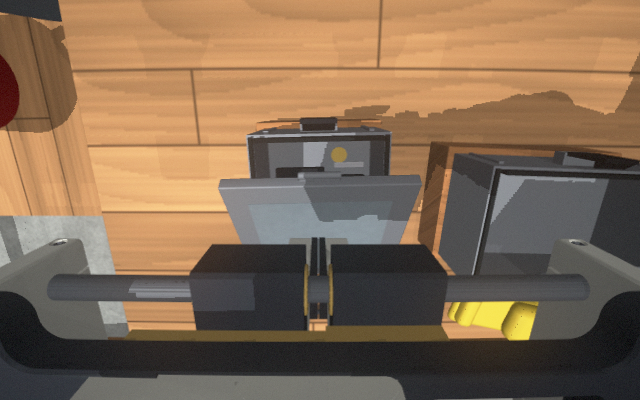

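The wrist view shows the small lid's front edge from (220,183) to (420,180). It is centred under the closed fingers, and the clip is at (318,123). The fit agrees with the top camera: the hinge is at about (.663, -.328, .185) and the lid angle is 0.59 rad. I'll close it along its arc.

Emit:
arm_command([
  {"translation":[-7,1,40],"rotation":[0,0,0],"claw":0},
  {"translation":[-7,1,80],"rotation":[0,0,0],"claw":0},
  {"translation":[-7,1,90],"rotation":[0,0,0],"claw":0},
  {"translation":[-7,1,95],"rotation":[0,0,0],"claw":0},
  {"translation":[-7,1,100],"rotation":[0,0,0],"claw":0},
])

```text
clock: 2.15
tool_pos: [0.5546, -0.3338, 0.2782]
orientation: [-179.9, 0.1, 180.0]
force: [0.3, 0.1, 2.1]
opening: 0.0002
gripper_force: 0.5
```

Emit:
arm_command([
  {"translation":[1,0,4],"rotation":[0,0,0],"claw":0},
  {"translation":[3,0,8],"rotation":[0,0,0],"claw":0},
  {"translation":[5,0,12],"rotation":[0,0,0],"claw":0},
  {"translation":[8,0,16],"rotation":[0,0,0],"claw":0},
  {"translation":[10,0,20],"rotation":[0,0,0],"claw":0},
])

```text
clock: 2.65
tool_pos: [0.5438, -0.3331, 0.2566]
orientation: [-180.0, 0.0, 180.0]
force: [-0.3, -1.2, 1.1]
opening: 0.0005
gripper_force: 0.4
```

Emit:
arm_command([
  {"translation":[2,0,4],"rotation":[0,0,0],"claw":0},
  {"translation":[4,0,8],"rotation":[0,0,0],"claw":0},
  {"translation":[6,0,12],"rotation":[0,0,0],"claw":0},
  {"translation":[8,0,16],"rotation":[0,0,0],"claw":0},
  {"translation":[9,0,20],"rotation":[0,0,0],"claw":0},
])

```text
clock: 3.15
tool_pos: [0.5348, -0.333, 0.2362]
orientation: [180.0, -0.0, 180.0]
force: [-0.3, 0.0, 0.7]
opening: 0.0005
gripper_force: 0.4
```

Emit:
arm_command([
  {"translation":[1,0,4],"rotation":[0,0,0],"claw":0},
  {"translation":[3,0,8],"rotation":[0,0,0],"claw":0},
  {"translation":[4,0,12],"rotation":[0,0,0],"claw":0},
  {"translation":[5,0,16],"rotation":[0,0,0],"claw":0},
  {"translation":[6,0,20],"rotation":[0,0,0],"claw":0},
])

```text
clock: 3.65
tool_pos: [0.5289, -0.333, 0.2162]
orientation: [180.0, -0.0, 180.0]
force: [0.5, -0.8, 0.6]
opening: 0.001
gripper_force: 0.4
```

Next, slowly down towards the gasket. I'll check the force and the picture first.

Emit:
arm_command([
  {"translation":[0,0,2],"rotation":[0,0,0],"claw":0},
  {"translation":[1,0,4],"rotation":[0,0,0],"claw":0},
  {"translation":[1,0,6],"rotation":[0,0,0],"claw":0},
  {"translation":[2,0,8],"rotation":[0,0,0],"claw":0},
  {"translation":[2,0,10],"rotation":[0,0,0],"claw":0},
])

```text
clock: 4.15
tool_pos: [0.5271, -0.3332, 0.2069]
orientation: [-180.0, 0.0, -180.0]
force: [-2.2, 1.5, 5.8]
opening: 0.0006
gripper_force: 3.3
```

Run:
```python
from h import *
o=ctrl.get_obs(); print(o["clock"],o["tool_pos"],o["force"])
p,P=cloud("side"); cv2.imwrite("pics/s1.png",cv2.resize(p[90:220,200:420,::-1],None,fx=3,fy=3))
```

```text
4.15 [ 0.52711691 -0.33316328  0.20687495] [-2.23821558  1.46985483  5.76796086]
```

View pics/s1.png

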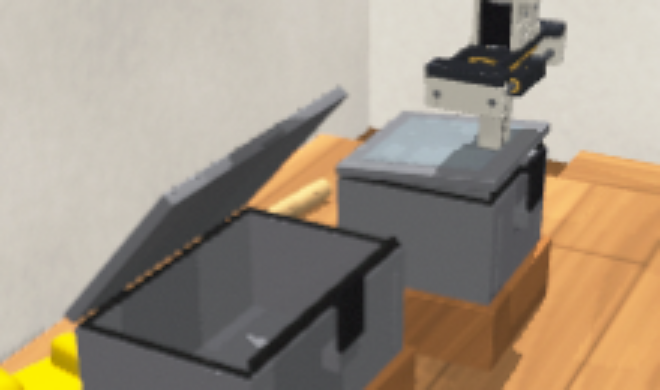

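The small lid is almost shut under the fingers, with its front edge near (545,130), and the wide lid is untouched. The force is starting to rise at the gasket.

Emit:
arm_command([
  {"translation":[0,0,1],"rotation":[0,0,0],"claw":0},
  {"translation":[0,0,2],"rotation":[0,0,0],"claw":0},
  {"translation":[0,0,3],"rotation":[0,0,0],"claw":0},
  {"translation":[0,0,4],"rotation":[0,0,0],"claw":0},
  {"translation":[0,0,5],"rotation":[0,0,0],"claw":0},
])

```text
clock: 4.7
tool_pos: [0.5266, -0.3332, 0.2032]
orientation: [-180.0, 0.0, -180.0]
force: [-6.1, 4.1, 14.5]
opening: 0.0006
gripper_force: 7.3
```

Emit:
arm_command([
  {"translation":[0,0,1],"rotation":[0,0,0],"claw":0},
  {"translation":[0,0,2],"rotation":[0,0,0],"claw":0},
  {"translation":[0,0,2],"rotation":[0,0,0],"claw":0},
])

```text
clock: 5.0
tool_pos: [0.5264, -0.3332, 0.2012]
orientation: [-180.0, -0.0, -180.0]
force: [-3.9, 2.6, 11.7]
opening: 0.0005
gripper_force: 5.5
```

Emit:
arm_command([
  {"translation":[0,0,1],"rotation":[0,0,0],"claw":0},
  {"translation":[0,0,2],"rotation":[0,0,0],"claw":0},
  {"translation":[0,0,2],"rotation":[0,0,0],"claw":0},
])

```text
clock: 5.3
tool_pos: [0.5261, -0.3332, 0.199]
orientation: [-180.0, -0.0, -180.0]
force: [-6.7, 2.3, 10.7]
opening: 0.0004
gripper_force: 5.5
```

Emit:
arm_command([
  {"translation":[0,0,1],"rotation":[0,0,0],"claw":0},
  {"translation":[0,0,2],"rotation":[0,0,0],"claw":0},
  {"translation":[0,0,2],"rotation":[0,0,0],"claw":0},
])

```text
clock: 5.6
tool_pos: [0.5258, -0.3332, 0.1965]
orientation: [-180.0, -0.1, 180.0]
force: [-5.4, 0.9, 8.4]
opening: 0.0003
gripper_force: 4.4
```

Emit:
arm_command([
  {"translation":[0,0,1],"rotation":[0,0,0],"claw":0},
  {"translation":[0,0,2],"rotation":[0,0,0],"claw":0},
  {"translation":[0,0,2],"rotation":[0,0,0],"claw":0},
])

```text
clock: 5.9
tool_pos: [0.5258, -0.3332, 0.1949]
orientation: [-180.0, -0.1, -180.0]
force: [-7.6, 2.1, 11.0]
opening: 0.0002
gripper_force: 5.8
```

Emit:
arm_command([
  {"translation":[0,0,1],"rotation":[0,0,0],"claw":0},
  {"translation":[0,0,2],"rotation":[0,0,0],"claw":0},
  {"translation":[0,0,2],"rotation":[0,0,0],"claw":0},
])

```text
clock: 6.2
tool_pos: [0.5258, -0.3333, 0.1948]
orientation: [-179.9, -0.0, -180.0]
force: [-10.4, 6.6, 22.9]
opening: 0.0004
gripper_force: 11.2
```

It's on the hard stop: z has stopped and the force has jumped to 23 N. I'll lift off and check that the lid stays shut.

Emit:
arm_command([
  {"translation":[0,0,-3],"rotation":[0,0,0],"claw":0},
  {"translation":[0,0,-8],"rotation":[0,0,0],"claw":0},
  {"translation":[0,0,-40],"rotation":[0,0,0],"claw":0},
  {"translation":[0,0,-85],"rotation":[0,0,0],"claw":0},
  {"translation":[0,0,-130],"rotation":[0,0,0],"claw":0},
])

```text
clock: 6.7
tool_pos: [0.5268, -0.3329, 0.3224]
orientation: [180.0, -0.1, 180.0]
force: [0.5, -0.4, 0.8]
opening: 0.0003
gripper_force: 0.0
```

Emit:
arm_command([
  {"translation":[40,0,-20],"rotation":[0,0,0],"claw":0},
  {"translation":[60,0,-20],"rotation":[0,0,0],"claw":0},
  {"translation":[60,0,-20],"rotation":[0,0,0],"claw":0},
  {"translation":[60,0,-20],"rotation":[0,0,0],"claw":0},
  {"translation":[60,0,-20],"rotation":[0,0,0],"claw":0},
])

```text
clock: 7.2
tool_pos: [0.4675, -0.3329, 0.3408]
orientation: [180.0, -0.1, -180.0]
force: [0.1, 0.3, 0.4]
opening: 0.0003
gripper_force: 0.0
```

Run:
```python
from h import *
o=ctrl.get_obs(); print(o["clock"],o["tool_pos"],o["force"])
for k in("wrist","top"):
    p,P=cloud(k)
    if k=="wrist": cv2.imwrite("pics/w1.png",p[...,::-1])
    for cx,cy,hx,hy,z in((.58,-.33,.06,.06,.15),(.648,.002,.04,.1,.2)):
        X=P[(abs(P[...,0]-cx)<hx)&(abs(P[...,1]-cy)<hy)&(P[...,2]>z)&(P[...,2]<.33)]
        if len(X)<300: continue
        X=X[abs(X[:,2]-np.median(X[:,2]))<.06]; c=X.mean(0)
        for _ in range(5):
            n=np.linalg.svd(X-c,full_matrices=False)[2][2]; n*=np.sign(n[2]); X=X[abs((X-c)@n)<.004]; c=X.mean(0)
        print(k,c,n,"angle",np.arctan2(n[0],n[2]),len(X))
```

```text
7.2 [ 0.46751042 -0.33293006  0.34080167] [0.13380197 0.27291692 0.3765297 ]
wrist [ 0.54434008 -0.32894311  0.19582766] [ 1.12422029e-02 -1.40223380e-04  9.99936795e-01] angle 0.011242439815949237 748
top [0.64607214 0.00243542 0.27734214] [ 0.75708589 -0.02430764  0.652863  ] angle 0.8591835944663603 2399
```

View pics/w1.png

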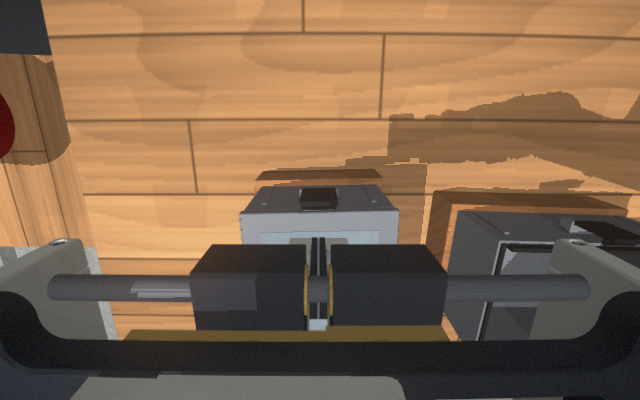

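The small lid lies flat at about 0.01 rad (it would sit at 0.055 if unlatched), and the clip is over its front edge at (318,198). The wide lid is unchanged at 0.86 rad.

```bash
python3 -c "
from plant import ctrl
print(ctrl.close_job())"
```

```text
the job is handed in; nothing more can be done
None
```

The small dry box is shut with its clip snapped over the front edge: the lid stayed down at about 0.01 rad after the arm lifted off, the highest pressing force read was about 23 N upward on the tool, and the wide box's lid still stands open at 0.86 rad.

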